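Charge the open mill jar with grinding balls through the funnel

TASK

Charge the open mill jar: slide the jar rack along its lane until the open jar stands centred under the funnel's spout, then tip the pan so that all six grinding balls run through the funnel into that jar. Ease the pan gently back down to rest without letting it drop. The charged jar stays standing under the spout, the lidded jar upright in the rack, and the screwdriver and tape lying near are left where they are.

Things in the scene. Friction and masses are not known exactly. Their poses are not given: they have to be found in the camera images.
- stand: Plywood filling stand fixed to the worktop, base 184 x 246 mm and 12 mm thick. Origin on the worktop under the funnel's axis. z up; y runs level along the straight lane of the jar rack towards its open end, where the rack's handle sticks out (roughly to the robot's left); x towards the upright back panel, 237 mm high, front face 79 mm from the funnel's axis (roughly away from the robot).
- spout (a point): Centre of the outlet of the stand's fixed steel funnel, on its upright axis, 124 mm above the worktop. Outlet 52 mm clear inside; rim 140 mm across, 209 mm above the worktop. Its axes are the stand's.
- jar_rack: Loose wooden board, 88 x 316 x 10 mm, that slides along the stand's y on the base between two guide strips (2 mm play). Strips on it hold two jars side by side, 84 mm apart; origin midway between them, on the board's underside, 12 mm above the worktop; y along the board. With the jars about 0.85 kg; 4 to 8 N slide it and it stays where it is left. No stop marks a jar's place under the spout.
- rack_handle (a point): Grip point of the rack's handle, an upright dark wooden knob, 22 mm in diameter (25 mm at its head), 22 to 88 mm above the worktop; the point is on its axis, 57 mm above the worktop, 205 mm from the rack's origin along y.
- jar_mouth (a point): Centre of the mouth of the open, empty jar: a straight steel mill jar with a black rubber band, 72 mm outside, 66 mm clear inside, 92 mm high, standing loose in the left or the right place of the rack. The point is level with the rim, 114 mm above the worktop, 10 mm below the spout's height; z up.
- lidded_jar: The other jar in the rack, already charged and closed with a black lid: 74 mm in diameter, 96 mm high; origin under its centre. It too passes freely under the spout.
- pan_hinge (a point): Middle of the pan's level shaft, which runs along the stand's x: 76 mm from the funnel's axis towards the stand's -y, 222 mm above the worktop. Axes are the stand's.
- pan (a joint): Angle of the tipping pan, rad: 0 down at rest, growing as it tips towards the funnel, stop at 0.95. An aluminium gutter 146 mm long, 59 mm wide inside, its open lip over the funnel. At 0 its floor slopes 0.09 rad back and the balls lie at its rear; they roll to the lip from about 0.15 and have left it by about 0.6. Let go, it falls back to 0 by its own weight.
- crank_grip (a point): Middle of the pan's crank grip, a dark wooden sleeve, 22 mm in diameter, 66 mm long, level along the stand's x, 133 mm to the robot's side of the funnel's axis, 100 mm from the shaft. With the pan down its arm leans 50 degrees from upright towards the stand's -y, the grip 286 mm above the worktop; pushed towards +y it swings up and over about the shaft. About 6 N start it, less as the pan empties; the weight always pushes back.
- ball_0_center (a point): Centre of one of the six white ceramic grinding balls, 26 mm in diameter, 35 g; they start in the pan.
- ball_1_center (a point): Centre of one of the six white ceramic grinding balls, 26 mm in diameter, 35 g; they start in the pan.
- ball_2_center (a point): Centre of one of the six white ceramic grinding balls, 26 mm in diameter, 35 g; they start in the pan.
- ball_3_center (a point): Centre of one of the six white ceramic grinding balls, 26 mm in diameter, 35 g; they start in the pan.
- ball_4_center (a point): Centre of one of the six white ceramic grinding balls, 26 mm in diameter, 35 g; they start in the pan.
- ball_5_center (a point): Centre of one of the six white ceramic grinding balls, 26 mm in diameter, 35 g; they start in the pan.
- driver: Bystander in front of the stand: green-handled screwdriver lying on the worktop, 172 mm long, 23 mm high; origin under its middle.
- tape: Bystander at the left: roll of masking tape lying flat, about 100 mm across, 24 mm high; origin under its centre.

How it is judged:
By the outcome, as a careful person would: the job done as asked, in the order asked, and still so for the second after the job is handed in, with the robot touching nothing.
It also fails if it takes over 62 s, if anything falls off the work surface, if the arm or the gripper's body presses on something with over 40 N, if the wrist force passes 120 N, or if a joint passes its speed limit or range.

ROBOT

A 6-joint arm with a two-finger parallel gripper is mounted at the origin on the work surface; the furniture and walls round the work are solid. World frame = base frame: x ahead of the robot, y to its left, z up, the work surface at z = 0. Lengths are in m, angles in rad, forces in N, time in s.
With the tool pointing down it reaches from about 0.3 to 0.875 m from the base axis. Payload 6.4 kg.
Tool frame: the origin (TCP) lies midway between the tips of the shut fingers; the grasp point (between the pads) lies robot.tcp_to_grasp behind it (robot.tcp_to_grasp is the distance from the TCP to the grasp point, in m); z points along the fingers, y is the line along which they close (so a half turn about z gives the same grasp; the last joint's range is limited). The gripper opens to 85 mm and grips with 20 to 120 N. Pads are 22 mm wide; open, the fingers measure 114 mm over their backs; the gripper's body (76 mm by 85 mm) begins 54 mm behind the grasp point. The pads swing forward as they close: fully open they stand 13 mm farther back than shut.
Start: joints at [1.005, 0.181, 1.607, -0, 1.354, -0.206], TCP at [0.202, 0.538, 0.231] pointing down, gripper open.
Joint ranges: [-2.99, 2.99], [-0.89, 2.07], [0.3, 2.58], [-1.14, 4.28], [0, 2.63], [-3.12, 3.12]. Speed limits (rad/s): [2.57, 2.57, 3.01, 3.14, 3.14, 3.14].

INTERFACE

Orientations are given as [roll, pitch, yaw] about the fixed x, y, z axes, in that order (R = Rz(yaw) Ry(pitch) Rx(roll)).
In Python, from bench import robot gives the robot as it stands.
- The arm moves only by the tool move_arm, never from a script. Its argument "moves" is a list of rows, each an object with "slide": the shift along the tool's x, y, z in units of 40 mm (1.0 is 40 mm), a list of three; "rotation": the turn, a rotation vector about the tool's x, y, z in units of 5 degrees (1.0 is 5 degrees), a list of three; "jaw": the finger opening in mm, from 0 to 85.4. In form: [{"slide": [dx, dy, dz], "rotation": [ax, ay, az], "jaw": jaw}, ...]. A call has 1 to 10 rows; each row is the pose to reach, as a shift and turn from the pose commanded when the call began, along the tool's axes at that moment; what a row does not reach only later rows make up. A row lasts 1/10 s, in which the tool goes at most 50 mm and 8.59 degrees, less where a joint would pass 70% of its speed; a pose out of reach is approached as far as the arm can. A call with a gripper value outside its range is refused whole. The fingers move at their own pace and stop on an object; "squeeze" is the grip in N (left out, the last holds). Time passes only in rows, so rows that repeat a pose let the fingers close. It gives the time, the measured TCP pose, the force, the opening and the grip force at its end, in the units of the state.
- robot.sense(): the state, without advancing time (a new reading comes with each control period).
- robot.capture(name): name is "side" or "top"; returns the picture (384x512x3 uint8, red, green, blue); there is no depth.
- robot.camera_model(name): a dict with "intrinsics" (3x3 intrinsics, pixels), "rvec" (rotation vector, rad) and "tvec" (3), from world to camera coordinates, as OpenCV has them. Camera axes: x right, y down, z forward; pixel columns grow to the right and rows downward; lengths in m; the calibration is good to about 2 mm. A picture is of the moment at which its call begins. camera_model takes no time and is no camera call.
- robot.close_job(): hands the job in; it is judged then, once.
The state is a dict: "time_s": time; "joints": joint angles; "qd": joint speeds; "joint_efforts": joint torques, N m; "ee_pos": TCP position; "orientation": TCP orientation; "wrist_force": force on the tool from outside, world axes, zero at the start; "wrist_torque": the same for the moment, N m; "opening": finger opening in m; "grip_force": force on a finger pad.
Only numpy, scipy, OpenCV 4.12 (cv2) and the standard library are available. Lean on these libraries where they do the work, as an engineer would, in place of code of your own. Each camera call takes 0.05 s, during which the arm holds its last target. There are 200 camera calls.

## Working session

There is one attempt and no reset: what is moved stays moved. The work goes in short steps, Python scripts to look and compute and a tool call to move; the robot and the scene stay as the last step left them, time stands still between calls to the robot, and variables do not carry over. Pictures are saved under pics/ and viewed, at most 10 in all, crops included, and the job is handed in when it is done.

Besides the shell and the picture viewer there is one more tool, called after "Call:" as name([rows], argument=value, ...), one row to a line, values as JSON. move_arm: Moves the arm, as the interface text tells. Its arguments: {"type":"object","properties":{"moves":{"type":"array"},"squeeze":{"type":"number"}},"required":["moves"]}

```bash
mkdir -p pics; ls; python3 - <<'E'
from bench import robot
import cv2
for n in("side","top"):
    cv2.imwrite(f"pics/{n}0.png",robot.capture(n)[:,:,::-1])
    m=robot.camera_model(n);print(n,m)
s=robot.sense();print(s, robot.tcp_to_grasp)
E
```

```text
pics
side {'intrinsics': array([[367.97011562,   0.        , 255.45043849],
       [  0.        , 367.97011562, 192.15418197],
       [  0.        ,   0.        ,   1.        ]]), 'rvec': array([ 1.88737839, -0.42417757,  0.30787021]), 'tvec': array([-0.4964929 ,  0.26513316,  1.00908159])}
top {'intrinsics': array([[449.01254178,   0.        , 252.64941873],
       [  0.        , 449.01254178, 195.91356467],
       [  0.        ,   0.        ,   1.        ]]), 'rvec': array([ 2.21508792, -2.17802625,  0.04809495]), 'tvec': array([0.03372282, 0.56734363, 1.454525  ])}
{'time_s': 0.1, 'joints': array([ 1.00471453e+00,  1.81468610e-01,  1.60792062e+00,  1.88244295e-05,
        1.35384041e+00, -2.06288660e-01]), 'qd': array([ 6.03582049e-04, -4.74077795e-05, -3.05264017e-03, -4.04087307e-04,
       -2.70845970e-03, -1.69915209e-06]), 'joint_efforts': array([ 4.14693077e-04, -4.45883596e+01, -3.52234232e+01, -2.00578684e-04,
        4.21117642e-03, -9.26710612e-06]), 'ee_pos': array([0.20213653, 0.53774977, 0.23046712]), 'orientation': array([-3.13999413e+00, -3.53289513e-04,  2.78179517e+00]), 'wrist_force': array([-1.53162984,  0.65568185, -0.13690802]), 'wrist_torque': array([ 0.0507137 , -0.04507173, -0.03332979]), 'grip_force': 0.0, 'opening': 0.08516355431089495} 0.0187
```

View pics/side0.png

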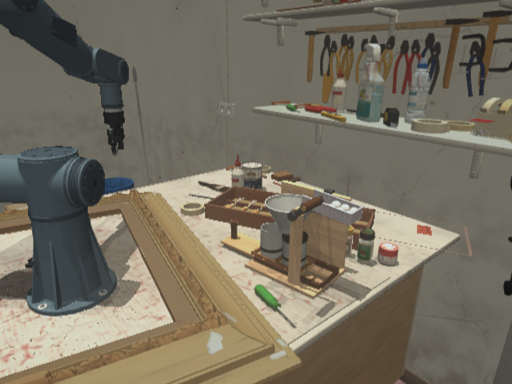

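View pics/top0.png

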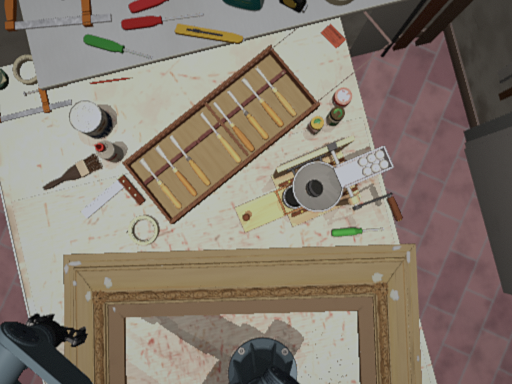

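Side: funnel about (288,205), open end of the rack and its handle around (235,225). Top: funnel about (317,187), handle knob (247,215), crank grip (396,207). I'll enlarge both.

```bash
python3 - <<'E'
import cv2
a=cv2.imread("pics/top0.png")[130:255,230:410];cv2.imwrite("pics/t1.png",cv2.resize(a,None,fx=4.4,fy=4.4,interpolation=cv2.INTER_CUBIC))
a=cv2.imread("pics/side0.png")[175:315,200:380];cv2.imwrite("pics/s1.png",cv2.resize(a,None,fx=4.2,fy=4.2,interpolation=cv2.INTER_CUBIC))
E
```

```text
(no output)
```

View pics/t1.png

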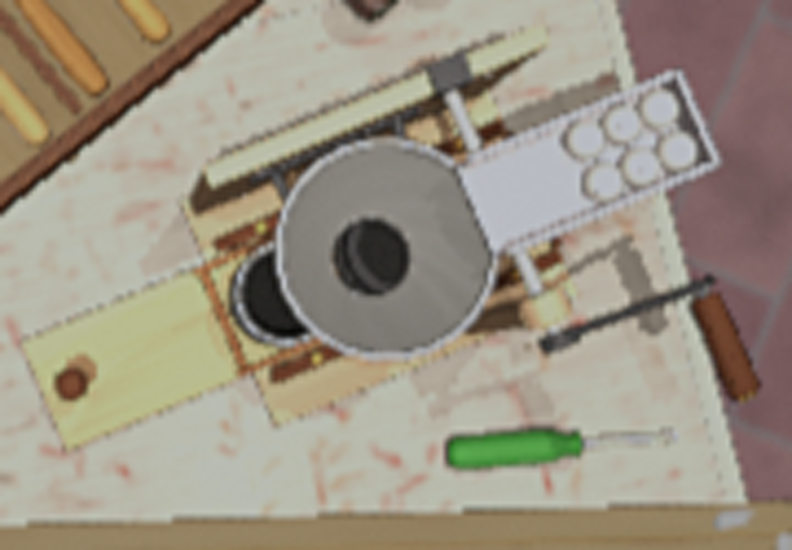

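View pics/s1.png

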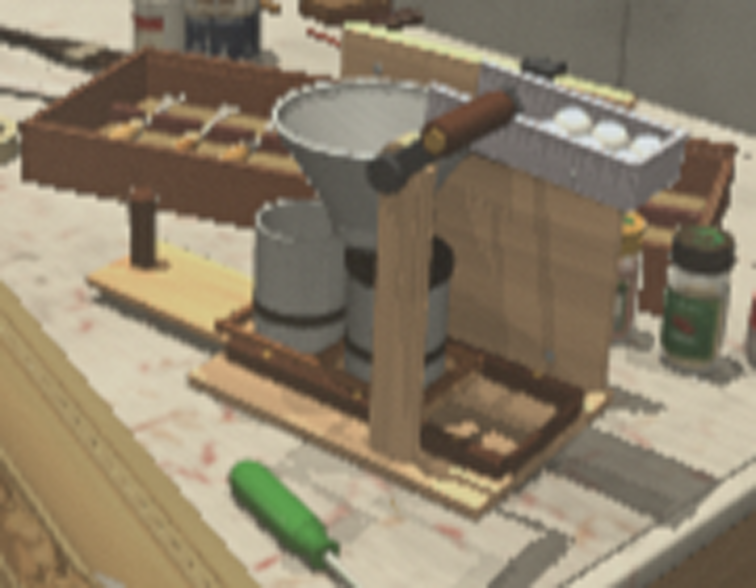

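Open jar is the +y (left) one, partly under the funnel; lidded jar is under/behind the post. Fitting the stand pose.

```bash
cat > h.py <<'E'
import numpy as np, cv2
from bench import robot
from scipy.spatial.transform import Rotation as R
def proj(n,P):
    m=robot.camera_model(n); return cv2.projectPoints(np.float64(P).reshape(-1,3),m["rvec"],m["tvec"],m["intrinsics"],None)[0].reshape(-1,2)
def ray(n,uv,z):
    m=robot.camera_model(n);Rm=cv2.Rodrigues(m["rvec"])[0];c=-Rm.T@m["tvec"]
    d=Rm.T@np.linalg.inv(m["intrinsics"])@np.array([*uv,1.]);return c+d*(z-c[2])/d[2]
def W(p,S):
    x,y,a=p;S=np.float64(S).reshape(-1,3);c,s=np.cos(a),np.sin(a)
    return np.c_[x+c*S[:,0]-s*S[:,1],y+s*S[:,0]+c*S[:,1],S[:,2]]
E
python3 - <<'E'
from h import *
from scipy.optimize import least_squares
T=lambda u,v:(230+(u)/4.4-.4,130+v/4.4-.4)
S=lambda u,v:(200+u/4.2-.4,175+v/4.2-.4)
obs=[("top",T(387,247),lambda d:(0,0,.209)),("top",T(72,384),lambda d:(0,d+.205,.088)),("top",T(727,345),lambda d:(-.133,-.1526,.286)),
("side",S(144,192),lambda d:(0,d+.205,.088)),("side",S(144,266),lambda d:(0,d+.205,.022)),("side",S(470,121),lambda d:(-.133,-.1526,.286)),("side",S(355,115),lambda d:(0,0,.209))]
def f(q): return np.concatenate([proj(n,W(q[:3],g(q[3])))[0]-uv for n,uv,g in obs])
g0=ray("top",obs[0][1],.209);print(g0,ray("top",obs[1][1],.088),ray("top",obs[2][1],.286))
r=least_squares(f,[g0[0],g0[1],0.3,0.03],loss="soft_l1");print(r.x,f(r.x).reshape(-1,2).round(1))
p=r.x[:3]
for n in("top","side"):
    print(n,"open jar pred", [(d,proj(n,W(p,[0,d+.042,.114])).round(1).tolist()) for d in(.02,.04,.06)])
E
```

```text
[ 0.58956825 -0.14075856  0.209     ] [0.49793312 0.06265575 0.088     ] [ 0.52822579 -0.33557568  0.286     ]
[ 0.58806177 -0.14061181  0.42193106  0.01552835] [[-0.1  0.5]
 [ 0.7  0.1]
 [-0.5 -0.4]
 [-0.3 -0.5]
 [-0.1 -0.5]
 [-0.4  0.2]
 [ 4.7  0.4]]
top open jar pred [(0.02, [[294.4, 196.4]]), (0.04, [[288.4, 199.0]]), (0.06, [[282.3, 201.6]])]
side open jar pred [(0.02, [[271.1, 226.2]]), (0.04, [[266.0, 224.4]]), (0.06, [[261.0, 222.6]])]
```

```bash
cat >> h.py <<'E'
P=np.array([.5881,-.1406,.4219])
def go(tw,yaw=None):
    s=robot.sense();Rt=R.from_euler("xyz",s["orientation"])
    Rg=R.from_euler("xyz",[np.pi,0,np.pi+P[2] if yaw is None else yaw])
    print("t",round(s["time_s"],2),"pos",s["ee_pos"].round(4),"F",s["wrist_force"].round(1),"open",round(s["opening"],4))
    print("slide",(Rt.inv().apply(np.array(tw)-s["ee_pos"])/.04).round(2),"rot",(np.degrees((Rt.inv()*Rg).as_rotvec())/5).round(2))
E
python3 - <<'E'
from h import *
h=W(P,[0,.2205,0])[0];print(h,W(P,[-.133,-.1526,.286]))
go([h[0],h[1],.15])
E
```

```text
[0.49780644 0.06056492 0.        ] [[ 0.5292513  -0.33428167  0.286     ]]
t 0.1 pos [0.2021 0.5377 0.2305] F [-1.5  0.7 -0.1] open 0.0852
slide [-11.12  -8.56   2.02] rot [-0.02 -0.01 -8.96]
```

Call:
move_arm([
  {"slide":[-11.1,-8.55,0.5],"rotation":[0,0,-9],"jaw":60},
  {"slide":[-11.1,-8.55,0.5],"rotation":[0,0,-9],"jaw":60},
  {"slide":[-11.1,-8.55,0.5],"rotation":[0,0,-9],"jaw":60},
  {"slide":[-11.1,-8.55,0.5],"rotation":[0,0,-9],"jaw":60},
  {"slide":[-11.1,-8.55,0.5],"rotation":[0,0,-9],"jaw":60},
  {"slide":[-11.1,-8.55,0.5],"rotation":[0,0,-9],"jaw":60},
  {"slide":[-11.1,-8.55,0.5],"rotation":[0,0,-9],"jaw":60},
  {"slide":[-11.1,-8.55,0.5],"rotation":[0,0,-9],"jaw":60},
  {"slide":[-11.1,-8.55,0.5],"rotation":[0,0,-9],"jaw":60},
  {"slide":[-11.1,-8.55,0.5],"rotation":[0,0,-9],"jaw":60},
])

```text
time_s: 1.1
ee_pos: [0.4519, 0.135, 0.2143]
orientation: [3.141, 0.0, -2.716]
wrist_force: [0.7, 0.8, -0.1]
opening: 0.0594
grip_force: 0.0
```

```bash
python3 -c "
from h import *
go([.4978,.0606,.15])"
```

```text
t 1.1 pos [0.4519 0.135  0.2143] F [ 0.7  0.8 -0.1] open 0.0594
slide [-0.28 -2.17  1.61] rot [0.   0.   0.04]
```

Call:
move_arm([
  {"slide":[-0.28,-2.1,1.5],"rotation":[0,0,0],"jaw":60},
  {"slide":[-0.28,-2.1,1.5],"rotation":[0,0,0],"jaw":60},
  {"slide":[-0.28,-2.1,1.5],"rotation":[0,0,0],"jaw":60},
  {"slide":[-0.28,-2.1,1.5],"rotation":[0,0,0],"jaw":60},
  {"slide":[-0.28,-2.1,1.5],"rotation":[0,0,0],"jaw":60},
])

```text
time_s: 1.6
ee_pos: [0.4961, 0.0656, 0.1549]
orientation: [3.141, 0.0, -2.716]
wrist_force: [-0.0, 0.9, 0.4]
opening: 0.0601
grip_force: 0.0
```

```bash
python3 - <<'E'
from h import *
go([.4978,.0606,.042])
a=robot.capture("top")[150:270,200:350,::-1];b=robot.capture("side")[170:290,200:350,::-1]
cv2.imwrite("pics/c2.png",cv2.resize(np.hstack([a,b]),None,fx=2.6,fy=2.6,interpolation=cv2.INTER_CUBIC))
E
```

```text
t 1.6 pos [0.4961 0.0656 0.1549] F [-0.   0.9  0.4] open 0.0601
slide [ 0.01 -0.13  2.82] rot [0.   0.   0.05]
```

View pics/c2.png

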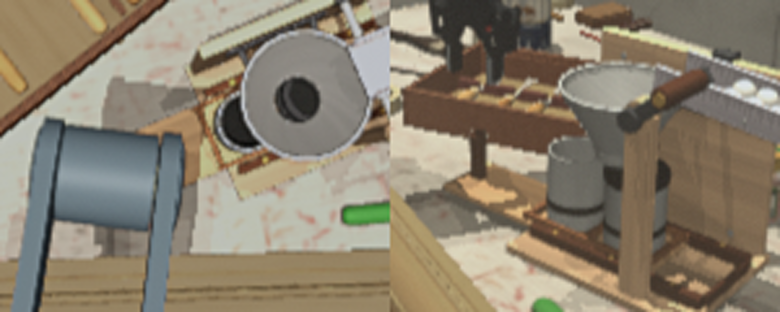

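The fingers straddle the knob (mosaic ≈(478,140), fingers ≈(455,60) and (492,65)). Descend and grip.

Call:
move_arm([
  {"slide":[0,-0.1,0.7],"rotation":[0,0,0],"jaw":60},
  {"slide":[0,-0.1,1.4],"rotation":[0,0,0],"jaw":60},
  {"slide":[0,-0.1,2.1],"rotation":[0,0,0],"jaw":60},
  {"slide":[0,-0.1,2.6],"rotation":[0,0,0],"jaw":60},
  {"slide":[0,-0.1,2.8],"rotation":[0,0,0],"jaw":60},
  {"slide":[0,-0.1,2.8],"rotation":[0,0,0],"jaw":40},
  {"slide":[0,-0.1,2.8],"rotation":[0,0,0],"jaw":18},
  {"slide":[0,-0.1,2.8],"rotation":[0,0,0],"jaw":15},
  {"slide":[0,-0.1,2.8],"rotation":[0,0,0],"jaw":15},
  {"slide":[0,-0.1,2.8],"rotation":[0,0,0],"jaw":15},
], squeeze=30)

```text
time_s: 2.7
ee_pos: [0.4991, 0.0615, 0.0438]
orientation: [-3.141, 0.003, -2.716]
wrist_force: [-0.1, 3.0, 5.5]
opening: 0.0214
grip_force: 30.8
```

```bash
python3 - <<'E'
from h import *
h=W(P,[0,.163,.042])[0]
go(h)
s=robot.sense();c,sn=np.cos(P[2]),np.sin(P[2]);d=s["ee_pos"][:2]-P[:2];print("stand xy",c*d[0]+sn*d[1],-sn*d[0]+c*d[1],s["grip_force"])
E
```

```text
t 2.7 pos [0.4991 0.0615 0.0438] F [-0.1  3.   5.5] open 0.0214
slide [ 0.05 -1.45  0.05] rot [-0.01  0.03  0.04]
stand xy 0.0016022325232350892 0.22084639586981242 30.789904296398163
```

Call:
move_arm([
  {"slide":[0,-0.1,0],"rotation":[0,0,0],"jaw":15},
  {"slide":[0,-0.25,0],"rotation":[0,0,0],"jaw":15},
  {"slide":[0,-0.45,0],"rotation":[0,0,0],"jaw":15},
  {"slide":[0,-0.65,0],"rotation":[0,0,0],"jaw":15},
  {"slide":[0,-0.85,0],"rotation":[0,0,0],"jaw":15},
  {"slide":[0,-1.05,0],"rotation":[0,0,0],"jaw":15},
  {"slide":[0,-1.25,0],"rotation":[0,0,0],"jaw":15},
  {"slide":[0,-1.38,0],"rotation":[0,0,0],"jaw":15},
  {"slide":[0,-1.45,0],"rotation":[0,0,0],"jaw":15},
  {"slide":[0,-1.45,0],"rotation":[0,0,0],"jaw":15},
])

```text
time_s: 3.7
ee_pos: [0.522, 0.0106, 0.0441]
orientation: [3.139, 0.001, -2.716]
wrist_force: [-5.7, 12.3, 16.5]
opening: 0.0211
grip_force: 32.0
```

```bash
python3 - <<'E'
from h import *
go(W(P,[0,.163,.042])[0])
s=robot.sense();c,sn=np.cos(P[2]),np.sin(P[2]);d=s["ee_pos"][:2]-P[:2];print("stand xy",c*d[0]+sn*d[1],-sn*d[0]+c*d[1],s["grip_force"])
A=robot.capture("top");B=robot.capture("side")
t=np.linspace(0,2*np.pi,60)
def circ(img,n,r,z,col,y=0):
    cv2.polylines(img,[np.int32((proj(n,W(P,np.c_[r*np.cos(t),y+r*np.sin(t),0*t+z]))*8-np.array(o[n])*8+.5*0))],True,col)
o={"top":(280,155),"side":(240,185)}
ims=[]
for n,I in(("top",A),("side",B)):
    x,y=o[n];I=cv2.resize(np.ascontiguousarray(I[y:y+90,x:x+50 if n=="side" else x+75,::-1]),None,fx=6,fy=6,interpolation=cv2.INTER_CUBIC);ims.append(I)
    q=lambda r,z:cv2.polylines(I,[np.int32((proj(n,W(P,np.c_[r*np.cos(t),r*np.sin(t),0*t+z]))-np.array(o[n])+.5)*6)],True,(0,0,255))
    q(.07,.209);q(.036,.114);q(.036,.022)
cv2.imwrite("pics/c3.png",np.hstack(ims))
E
```

```text
t 3.7 pos [0.522  0.0106 0.0441] F [-5.7 12.3 16.5] open 0.0211
slide [ 0.04 -0.05  0.05] rot [0.03 0.02 0.04]
stand xy 0.0016124951816144303 0.16501105941889577 31.974899768829346
```

View pics/c3.png

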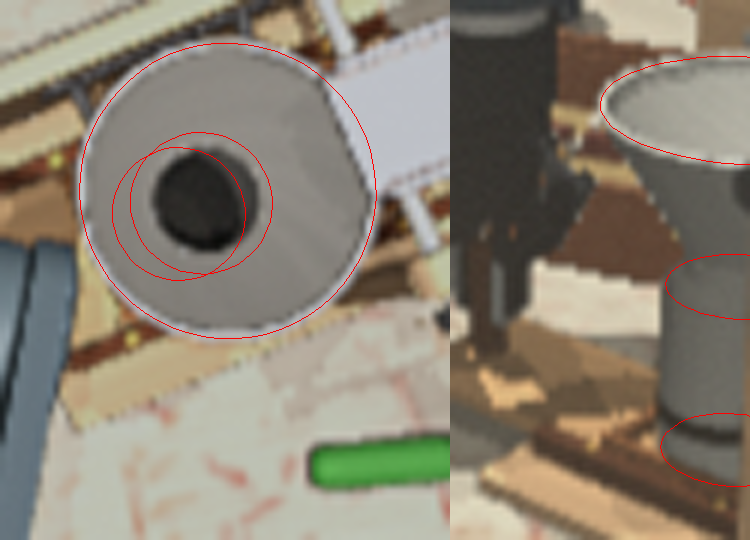

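The side view shows the jar about 2 mm short of the predicted centred outline (left edges 664 vs 666 and 657 vs 661 at 6x). Nudge 2 mm on.

Call:
move_arm([
  {"slide":[0,-0.03,0],"rotation":[0,0,0],"jaw":15},
  {"slide":[0,-0.06,0],"rotation":[0,0,0],"jaw":15},
  {"slide":[0,-0.06,0],"rotation":[0,0,0],"jaw":15},
])

```text
time_s: 4.1
ee_pos: [0.5227, 0.009, 0.0441]
orientation: [3.138, 0.001, -2.716]
wrist_force: [-6.1, 14.0, 16.8]
opening: 0.0213
grip_force: 32.2
```

```bash
cat >> h.py <<'E'
def st():
    s=robot.sense();c,sn=np.cos(P[2]),np.sin(P[2]);d=s["ee_pos"][:2]-P[:2];print("t",round(s["time_s"],2),"stand xyz",(c*d[0]+sn*d[1]).round(4),(-sn*d[0]+c*d[1]).round(4),s["ee_pos"][2].round(4),"F",s["wrist_force"].round(1),"grip",s["grip_force"].round(1),"op",s["opening"].round(4))
E
python3 -c "
from h import *
st()"
```

```text
Traceback (most recent call last):
  File "h.py", line 19, in st
    s=robot.sense();c,sn=np.cos(P[2]),np.sin(P[2]);d=s["ee_pos"][:2]-P[:2];print("t",round(s["time_s"],2),"stand xyz",(c*d[0]+sn*d[1]).round(4),(-sn*d[0]+c*d[1]).round(4),s["ee_pos"][2].round(4),"F",s["wrist_force"].round(1),"grip",s["grip_force"].round(1),"op",s["opening"].round(4))
                                                                                                                                                                                                                                        ^^^^^^^^^^^^^^^^^^^^^
AttributeError: 'float' object has no attribute 'round'
```

Call:
move_arm([
  {"slide":[0,0.03,-0.05],"rotation":[0,0,0],"jaw":15},
  {"slide":[0,0.05,-0.08],"rotation":[0,0,0],"jaw":15},
  {"slide":[0,0.05,-0.08],"rotation":[0,0,0],"jaw":15},
])

```text
time_s: 4.4
ee_pos: [0.5216, 0.0082, 0.0454]
orientation: [3.141, -0.001, -2.716]
wrist_force: [0.4, 1.2, -3.4]
opening: 0.0215
grip_force: 30.1
```

```bash
sed -i 's/s\["grip_force"\].round(1)/round(s["grip_force"],1)/;s/s\["opening"\].round(4)/round(s["opening"],4)/' h.py
python3 -c "
from h import *
st()"
```

```text
t 4.4 stand xyz 0.0003 0.163 0.0454 F [ 0.4  1.2 -3.4] grip 30.1 op 0.0215
```

Call:
move_arm([
  {"slide":[0,0,0],"rotation":[0,0,0],"jaw":60},
  {"slide":[0,0,0],"rotation":[0,0,0],"jaw":60},
  {"slide":[0,0,0],"rotation":[0,0,0],"jaw":60},
  {"slide":[0,0,0],"rotation":[0,0,0],"jaw":60},
  {"slide":[0,0,-0.8],"rotation":[0,0,0],"jaw":60},
  {"slide":[0,0,-2],"rotation":[0,0,0],"jaw":60},
  {"slide":[0,0,-3.2],"rotation":[0,0,0],"jaw":60},
  {"slide":[0,0,-5],"rotation":[0,0,0],"jaw":60},
  {"slide":[0,0,-7],"rotation":[0,0,0],"jaw":60},
  {"slide":[0,0,-8],"rotation":[0,0,0],"jaw":60},
])

```text
time_s: 5.4
ee_pos: [0.5217, 0.0082, 0.326]
orientation: [-3.141, 0.001, -2.716]
wrist_force: [1.3, -0.2, -0.1]
opening: 0.0597
grip_force: 0.0
```

```bash
python3 - <<'E'
from h import *
st();go(W(P,[-.133,-.153,.35])[0])
A=robot.capture("top")[150:240,270:360,::-1];B=robot.capture("side")[185:275,220:310,::-1]
ims=[];t=np.linspace(0,2*np.pi,60)
for n,I,o in(("top",A,(270,150)),("side",B,(220,185))):
    I=cv2.resize(np.ascontiguousarray(I),None,fx=4.4,fy=4.4,interpolation=cv2.INTER_CUBIC);ims.append(I)
    for r,y,z in((.07,0,.209),(.036,0,.114),(.036,0,.022),(.0125,.205-.042,.088)):
        cv2.polylines(I,[np.int32((proj(n,W(P,np.c_[r*np.cos(t),y+r*np.sin(t),0*t+z]))-np.array(o)+.5)*4.4)],True,(0,0,255))
cv2.imwrite("pics/c4.png",np.hstack(ims))
E
```

```text
t 5.4 stand xyz 0.0003 0.1629 0.326 F [ 1.3 -0.2 -0.1] grip 0.0 op 0.0597
t 5.4 pos [0.5217 0.0082 0.326 ] F [ 1.3 -0.2 -0.1] open 0.0597
slide [ 3.36 -7.89 -0.6 ] rot [-0.01  0.01  0.04]
```

View pics/c4.png

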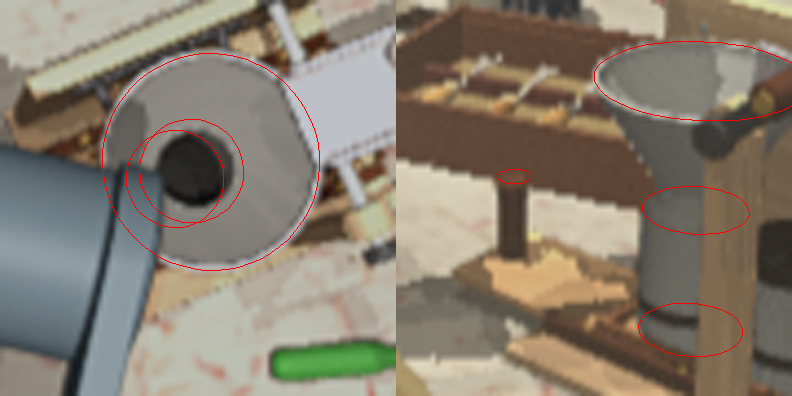

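The jar stands centred: overlays match jar edges (642,210), funnel and knob (512,178). Now the crank.

Call:
move_arm([
  {"slide":[0.4,-1,-0.6],"rotation":[0,0,0],"jaw":60},
  {"slide":[3.35,-7.9,-0.6],"rotation":[0,0,0],"jaw":60},
  {"slide":[3.35,-7.9,-0.6],"rotation":[0,0,0],"jaw":60},
  {"slide":[3.35,-7.9,-0.6],"rotation":[0,0,0],"jaw":60},
  {"slide":[3.35,-7.9,-0.6],"rotation":[0,0,0],"jaw":60},
  {"slide":[3.35,-7.9,-0.6],"rotation":[0,0,0],"jaw":60},
  {"slide":[3.35,-7.9,-0.6],"rotation":[0,0,0],"jaw":60},
  {"slide":[3.35,-7.9,-0.6],"rotation":[0,0,0],"jaw":60},
  {"slide":[3.35,-7.9,-0.6],"rotation":[0,0,0],"jaw":60},
  {"slide":[3.35,-7.9,-0.6],"rotation":[0,0,0],"jaw":60},
])

```text
time_s: 6.5
ee_pos: [0.5305, -0.3342, 0.3473]
orientation: [3.141, -0.0, -2.715]
wrist_force: [-0.0, 0.7, 0.2]
opening: 0.0601
grip_force: 0.0
```

```bash
python3 - <<'E'
from h import *
st();go(W(P,[-.133,-.153,.268])[0])
A=robot.capture("top")[150:270,310:460,::-1];B=robot.capture("side")[140:260,260:410,::-1]
cv2.imwrite("pics/c5.png",cv2.resize(np.hstack([A,B]),None,fx=2.6,fy=2.6,interpolation=cv2.INTER_CUBIC))
E
```

```text
t 6.5 stand xyz -0.1318 -0.153 0.3473 F [-0.   0.7  0.2] grip 0.0 op 0.0601
t 6.5 pos [ 0.5305 -0.3342  0.3473] F [-0.   0.7  0.2] open 0.0601
slide [ 0.03 -0.    1.98] rot [ 0.01 -0.    0.05]
```

View pics/c5.png

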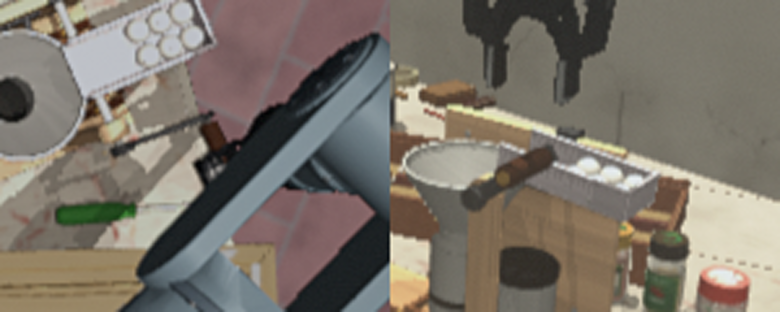

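Fingers (495,65)/(565,80) straddle the sleeve at (525,170). Descend, close to a loose cage.

Call:
move_arm([
  {"slide":[0,0,0.5],"rotation":[0,0,0],"jaw":60},
  {"slide":[0,0,1.1],"rotation":[0,0,0],"jaw":60},
  {"slide":[0,0,1.6],"rotation":[0,0,0],"jaw":60},
  {"slide":[0,0,2.0],"rotation":[0,0,0],"jaw":60},
  {"slide":[0,0,2.1],"rotation":[0,0,0],"jaw":60},
  {"slide":[0,0,2.1],"rotation":[0,0,0],"jaw":40},
  {"slide":[0,0,2.1],"rotation":[0,0,0],"jaw":28},
  {"slide":[0,0,2.1],"rotation":[0,0,0],"jaw":28},
  {"slide":[0,0,2.1],"rotation":[0,0,0],"jaw":28},
], squeeze=20)

```text
time_s: 7.5
ee_pos: [0.5308, -0.3353, 0.2648]
orientation: [-3.14, 0.001, -2.716]
wrist_force: [0.7, 0.1, 0.2]
opening: 0.0279
grip_force: 0.0
```

```bash
python3 - <<'E'
from h import *
st()
a0=np.radians(50)
for a in np.arange(.05,1,.05):
    th=a0-a; print(round(a,2),"dy %.2f dz %.2f"%((-np.sin(th)+np.sin(a0))*2.5,-(np.cos(th)-np.cos(a0))*2.5))
E
```

```text
t 7.5 stand xyz -0.132 -0.1542 0.2648 F [0.7 0.1 0.2] grip 0.0 op 0.0279
0.05 dy 0.08 dz -0.09
0.1 dy 0.17 dz -0.18
0.15 dy 0.26 dz -0.27
0.2 dy 0.36 dz -0.35
0.25 dy 0.46 dz -0.42
0.3 dy 0.56 dz -0.49
0.35 dy 0.67 dz -0.56
0.4 dy 0.78 dz -0.62
0.45 dy 0.89 dz -0.67
0.5 dy 1.00 dz -0.72
0.55 dy 1.12 dz -0.76
0.6 dy 1.24 dz -0.80
0.65 dy 1.36 dz -0.83
0.7 dy 1.49 dz -0.86
0.75 dy 1.61 dz -0.87
0.8 dy 1.73 dz -0.89
0.85 dy 1.86 dz -0.89
0.9 dy 1.98 dz -0.89
0.95 dy 2.11 dz -0.89
```

Call:
move_arm([
  {"slide":[0,0.08,0],"rotation":[0,0,0],"jaw":28},
  {"slide":[0,0.13,-0.05],"rotation":[0,0,0],"jaw":28},
  {"slide":[0,0.18,-0.09],"rotation":[0,0,0],"jaw":28},
  {"slide":[0,0.22,-0.13],"rotation":[0,0,0],"jaw":28},
  {"slide":[0,0.27,-0.18],"rotation":[0,0,0],"jaw":28},
  {"slide":[0,0.31,-0.22],"rotation":[0,0,0],"jaw":28},
  {"slide":[0,0.36,-0.27],"rotation":[0,0,0],"jaw":28},
  {"slide":[0,0.4,-0.3],"rotation":[0,0,0],"jaw":28},
  {"slide":[0,0.43,-0.32],"rotation":[0,0,0],"jaw":28},
  {"slide":[0,0.46,-0.35],"rotation":[0,0,0],"jaw":28},
])

```text
time_s: 8.5
ee_pos: [0.5239, -0.3201, 0.2796]
orientation: [-3.136, 0.001, -2.717]
wrist_force: [3.0, -4.8, 2.0]
opening: 0.0281
grip_force: 3.3
```

```bash
python3 - <<'E'
from h import *
st()
A=robot.capture("top")[150:270,310:460,::-1];B=robot.capture("side")[140:260,260:410,::-1]
cv2.imwrite("pics/c6.png",cv2.resize(np.hstack([A,B]),None,fx=2.6,fy=2.6,interpolation=cv2.INTER_CUBIC))
E
```

```text
t 8.5 stand xyz -0.1321 -0.1375 0.2796 F [ 3.  -4.8  2. ] grip 3.3 op 0.0281
```

View pics/c6.png

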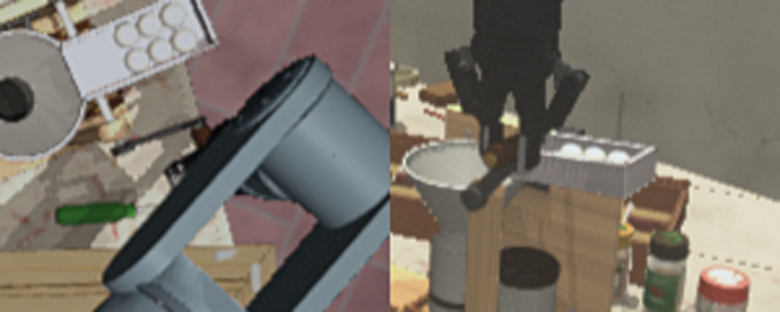

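The pan has lifted and the balls are beginning to shift forward; continue slowly.

Call:
move_arm([
  {"slide":[0,0.05,-0.04],"rotation":[0,0,0],"jaw":28},
  {"slide":[0,0.1,-0.07],"rotation":[0,0,0],"jaw":28},
  {"slide":[0,0.15,-0.11],"rotation":[0,0,0],"jaw":28},
  {"slide":[0,0.2,-0.14],"rotation":[0,0,0],"jaw":28},
  {"slide":[0,0.26,-0.18],"rotation":[0,0,0],"jaw":28},
  {"slide":[0,0.31,-0.21],"rotation":[0,0,0],"jaw":28},
  {"slide":[0,0.36,-0.24],"rotation":[0,0,0],"jaw":28},
  {"slide":[0,0.42,-0.27],"rotation":[0,0,0],"jaw":28},
  {"slide":[0,0.47,-0.3],"rotation":[0,0,0],"jaw":28},
  {"slide":[0,0.53,-0.32],"rotation":[0,0,0],"jaw":28},
])

```text
time_s: 9.6
ee_pos: [0.514, -0.2986, 0.2904]
orientation: [3.141, -0.0, -2.716]
wrist_force: [0.6, -2.4, 2.6]
opening: 0.028
grip_force: 1.1
```

```bash
python3 -c "
from h import *
st()"
```

```text
t 9.6 stand xyz -0.1323 -0.1138 0.2904 F [ 0.6 -2.4  2.6] grip 1.1 op 0.028
```

Call:
move_arm([
  {"slide":[0,0.09,-0.04],"rotation":[0,0,0],"jaw":28},
  {"slide":[0,0.18,-0.08],"rotation":[0,0,0],"jaw":28},
  {"slide":[0,0.28,-0.11],"rotation":[0,0,0],"jaw":28},
  {"slide":[0,0.37,-0.14],"rotation":[0,0,0],"jaw":28},
  {"slide":[0,0.47,-0.17],"rotation":[0,0,0],"jaw":28},
  {"slide":[0,0.57,-0.19],"rotation":[0,0,0],"jaw":28},
  {"slide":[0,0.67,-0.2],"rotation":[0,0,0],"jaw":28},
  {"slide":[0,0.75,-0.21],"rotation":[0,0,0],"jaw":28},
  {"slide":[0,0.8,-0.22],"rotation":[0,0,0],"jaw":28},
  {"slide":[0,0.85,-0.22],"rotation":[0,0,0],"jaw":28},
])

```text
time_s: 10.6
ee_pos: [0.5, -0.2677, 0.2993]
orientation: [3.141, -0.0, -2.716]
wrist_force: [0.7, -1.5, 0.4]
opening: 0.0279
grip_force: 0.4
```

```bash
python3 - <<'E'
from h import *
st()
A=robot.capture("top")[130:250,280:430,::-1];B=robot.capture("side")[140:260,240:390,::-1]
cv2.imwrite("pics/c7.png",cv2.resize(np.hstack([A,B]),None,fx=2.6,fy=2.6,interpolation=cv2.INTER_CUBIC))
E
```

```text
t 10.6 stand xyz -0.1324 -0.0799 0.2993 F [ 0.7 -1.5  0.4] grip 0.4 op 0.0279
```

View pics/c7.png

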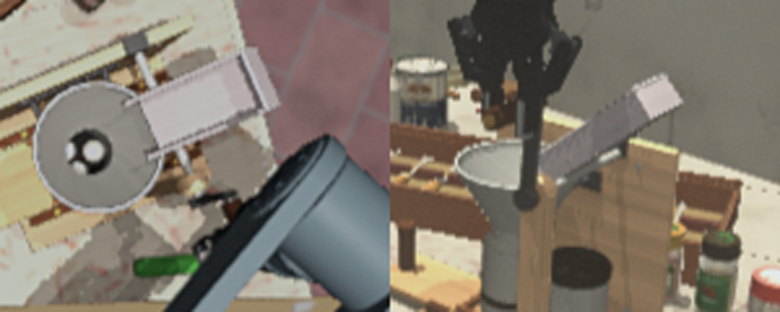

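The pan is at about 0.86 rad and empty; balls show in the outlet at (75,155) and (93,148). Hold briefly and check numerically that they dropped.

Call:
move_arm([
  {"slide":[0,0,0],"rotation":[0,0,0],"jaw":28},
  {"slide":[0,0,0],"rotation":[0,0,0],"jaw":28},
  {"slide":[0,0,0],"rotation":[0,0,0],"jaw":28},
  {"slide":[0,0,0],"rotation":[0,0,0],"jaw":28},
])

```text
time_s: 11.1
ee_pos: [0.5001, -0.268, 0.2992]
orientation: [3.141, -0.0, -2.716]
wrist_force: [-0.1, 0.2, -0.0]
opening: 0.0281
grip_force: 0.4
```

```bash
python3 - <<'E'
from h import *
st()
A=robot.capture("top");np.save("A.npy",A)
g=A.astype(int).min(2)
t=np.linspace(0,2*np.pi,9)[:-1]
for z in(.124,.05):
    print(z,proj("top",W(P,[0,0,z])).round(1), "px per 26mm",np.linalg.norm(np.diff(proj("top",W(P,[[0,0,z],[0,.026,z]])),axis=0)).round(1))
print(g[174:200,299:326])
E
```

```text
t 11.1 stand xyz -0.1325 -0.0802 0.2992 F [-0.1  0.2 -0. ] grip 0.4 op 0.0281
0.124 [[313.5 188.2]] px per 26mm 8.6
0.05 [[310.4 189.6]] px per 26mm 8.1
[[124 128 128 129 131 131 132 132 132 133 132 133 132 132 132 133 134 133
  133 134 134 135 135 135 135 131 130]
 [126 128 129 129 130 129 133 133 133 131 132 133 133 132 133 135 135 134
  135 134 134 136 137 136 133 129 126]
 [127 128 129 130 131 133 132 132 133 132 132 133 133 135 135 136 136 136
  135 137 137 137 133 132 130 129 128]
 [127 129 129 129 131 131 131 131 132 132 132 133 135 137 138 138 137 137
  136 135 133 132 129 129 132 133 133]
 [129 129 129 130 130 130 132 132 132 133 135 137 137 137 139 148 141 137
  136 134 130 129 128 128 135 135 134]
 [128 129 130 129 130 130 131 132 133 136 137 148 128 108 108 121 110 108
  122 134 135 133 133 131 134 134 134]
 [129 129 128 129 130 131 132 133 138 146 122 118  86  54  52  65  63  70
   88 110 129 135 136 134 132 133 133]
 [129 129 128 129 130 132 133 135 143 122  78  51  33  27  28  39  50  62
   65  70  95 114 135 137 135 134 133]
 [128 128 129 129 130 131 133 134 118  65  
[... 1291 characters left out ...]
  77 118 130 130 132]
 [124 125 123 125 127 126 127 124 119 143 178 184 198 150  68  28  17  13
   13  13  31  70 112 129 130 128 130]
 [124 124 125 124 125 125 125 125 121 132 150 164 182 155  81  28  13  11
   20  40  79 113 130 129 128 127 127]
 [125 124 123 125 126 124 125 124 122 122 133 152 147 141  81  37  29  36
   74 105 118 130 130 129 127 125 125]
 [123 123 123 124 125 124 123 124 123 121 123 133 128 129 106 102 104 105
  117 128 130 129 127 128 126 125 125]
 [122 121 123 123 124 123 124 124 122 120 123 123 123 125 123 125 126 128
  127 128 127 127 127 127 126 126 125]
 [122 121 122 122 124 124 123 124 122 121 122 124 122 124 123 124 124 124
  126 125 125 125 126 125 125 125 123]]
```

Balls are clipped by the outlet's edge, hence below it in the jar. Ease the pan back.

Call:
move_arm([
  {"slide":[0,-0.1,0.01],"rotation":[0,0,0],"jaw":28},
  {"slide":[0,-0.2,0.03],"rotation":[0,0,0],"jaw":28},
  {"slide":[0,-0.3,0.05],"rotation":[0,0,0],"jaw":28},
  {"slide":[0,-0.4,0.07],"rotation":[0,0,0],"jaw":28},
  {"slide":[0,-0.5,0.09],"rotation":[0,0,0],"jaw":28},
  {"slide":[0,-0.59,0.12],"rotation":[0,0,0],"jaw":28},
  {"slide":[0,-0.69,0.16],"rotation":[0,0,0],"jaw":28},
  {"slide":[0,-0.78,0.19],"rotation":[0,0,0],"jaw":28},
  {"slide":[0,-0.87,0.23],"rotation":[0,0,0],"jaw":28},
  {"slide":[0,-0.96,0.27],"rotation":[0,0,0],"jaw":28},
])

```text
time_s: 12.15
ee_pos: [0.5161, -0.3032, 0.2883]
orientation: [3.142, -0.0, -2.716]
wrist_force: [0.7, -1.2, -0.4]
opening: 0.0282
grip_force: 0.5
```

```bash
python3 -c "
from h import *
st()"
```

```text
t 12.15 stand xyz -0.1323 -0.1189 0.2883 F [ 0.7 -1.2 -0.4] grip 0.5 op 0.0282
```

Call:
move_arm([
  {"slide":[0,-0.08,0.04],"rotation":[0,0,0],"jaw":28},
  {"slide":[0,-0.16,0.09],"rotation":[0,0,0],"jaw":28},
  {"slide":[0,-0.24,0.13],"rotation":[0,0,0],"jaw":28},
  {"slide":[0,-0.32,0.18],"rotation":[0,0,0],"jaw":28},
  {"slide":[0,-0.39,0.23],"rotation":[0,0,0],"jaw":28},
  {"slide":[0,-0.46,0.28],"rotation":[0,0,0],"jaw":28},
  {"slide":[0,-0.52,0.33],"rotation":[0,0,0],"jaw":28},
  {"slide":[0,-0.58,0.37],"rotation":[0,0,0],"jaw":28},
  {"slide":[0,-0.63,0.41],"rotation":[0,0,0],"jaw":28},
  {"slide":[0,-0.67,0.45],"rotation":[0,0,0],"jaw":28},
])

```text
time_s: 13.15
ee_pos: [0.5271, -0.3275, 0.2704]
orientation: [-3.142, -0.0, -2.716]
wrist_force: [0.9, -1.5, -0.8]
opening: 0.0279
grip_force: 0.6
```

```bash
python3 -c "
from h import *
st()"
```

```text
t 13.15 stand xyz -0.1322 -0.1455 0.2704 F [ 0.9 -1.5 -0.8] grip 0.6 op 0.0279
```

Call:
move_arm([
  {"slide":[0,-0.03,0.02],"rotation":[0,0,0],"jaw":28},
  {"slide":[0,-0.06,0.04],"rotation":[0,0,0],"jaw":28},
  {"slide":[0,-0.09,0.07],"rotation":[0,0,0],"jaw":28},
  {"slide":[0,-0.12,0.09],"rotation":[0,0,0],"jaw":28},
  {"slide":[0,-0.15,0.11],"rotation":[0,0,0],"jaw":28},
  {"slide":[0,-0.18,0.13],"rotation":[0,0,0],"jaw":28},
  {"slide":[0,-0.2,0.15],"rotation":[0,0,0],"jaw":28},
  {"slide":[0,-0.22,0.16],"rotation":[0,0,0],"jaw":28},
  {"slide":[0,-0.24,0.18],"rotation":[0,0,0],"jaw":28},
  {"slide":[0,-0.26,0.18],"rotation":[0,0,0],"jaw":28},
])

```text
time_s: 14.15
ee_pos: [0.5313, -0.3368, 0.2632]
orientation: [3.141, -0.0, -2.716]
wrist_force: [-0.2, 0.2, 0.2]
opening: 0.0278
grip_force: 0.0
```

```bash
python3 -c "
from h import *
st()"
```

```text
t 14.15 stand xyz -0.1322 -0.1557 0.2632 F [-0.2  0.2  0.2] grip 0.0 op 0.0278
```

Call:
move_arm([
  {"slide":[0,-0.02,0],"rotation":[0,0,0],"jaw":28},
  {"slide":[0,-0.04,0],"rotation":[0,0,0],"jaw":28},
  {"slide":[0,-0.06,0],"rotation":[0,0,0],"jaw":28},
  {"slide":[0,-0.06,0],"rotation":[0,0,0],"jaw":34},
  {"slide":[0,-0.02,0],"rotation":[0,0,0],"jaw":40},
  {"slide":[0,0,0],"rotation":[0,0,0],"jaw":60},
  {"slide":[0,0,0],"rotation":[0,0,0],"jaw":60},
  {"slide":[0,0,0],"rotation":[0,0,0],"jaw":60},
  {"slide":[0,0,0],"rotation":[0,0,0],"jaw":60},
])

```text
time_s: 15.05
ee_pos: [0.5314, -0.3369, 0.2633]
orientation: [-3.141, 0.0, -2.716]
wrist_force: [0.4, 0.1, 0.2]
opening: 0.0598
grip_force: 0.0
```

Call:
move_arm([
  {"slide":[0,0,-0.5],"rotation":[0,0,0],"jaw":60},
  {"slide":[0,0,-1.2],"rotation":[0,0,0],"jaw":60},
  {"slide":[0,0,-2],"rotation":[0,0,0],"jaw":60},
  {"slide":[0,0,-3],"rotation":[0,0,0],"jaw":60},
  {"slide":[0,0,-3.5],"rotation":[0,0,0],"jaw":60},
  {"slide":[2,-1,-3.5],"rotation":[0,0,0],"jaw":60},
  {"slide":[3,-1,-3.5],"rotation":[0,0,0],"jaw":60},
  {"slide":[3,-1,-3.5],"rotation":[0,0,0],"jaw":60},
  {"slide":[3,-1,-3.5],"rotation":[0,0,0],"jaw":60},
])

```text
time_s: 15.95
ee_pos: [0.4358, -0.4252, 0.4032]
orientation: [-3.141, -0.001, -2.721]
wrist_force: [0.4, 0.3, -0.2]
opening: 0.0602
grip_force: 0.0
```

```bash
python3 - <<'E'
from h import *
st()
A0=cv2.imread("pics/top0.png")[:,:,::-1].astype(int);A=robot.capture("top").astype(int)
B0=cv2.imread("pics/side0.png")[:,:,::-1].astype(int);B=robot.capture("side").astype(int)
def cmp(nm,X,Y,x0,x1,y0,y1): print(nm,np.abs(X-Y)[y0:y1,x0:x1].mean().round(2))
cmp("pan rear/top",A0,A,372,396,145,172);cmp("driver",A0,A,328,365,224,240);cmp("tape",A0,A,128,164,212,248)
cmp("pan side",B0,B,322,364,190,225);cmp("grip side",B0,B,300,324,195,215);cmp("driver s",B0,B,250,300,280,330)
def white(I): m=((I.min(2)>180)).astype(np.uint8);return m
n,l,s,c=cv2.connectedComponentsWithStats(white(A)[174:200,299:326]);print(s[1:],c[1:]+[299,174])
print("handle pred",proj("side",W(P,[0,.163,.088])), "lid pred",proj("side",W(P,[0,-.084,.118])))
r=B[214:240,215:262].sum(2);print(np.argmin(r[10])+215)
E
```

```text
t 15.95 stand xyz -0.2555 -0.1973 0.4032 F [ 0.4  0.3 -0.2] grip 0.0 op 0.0602
pan rear/top 10.57
driver 25.58
tape 1.92
pan side 16.32
grip side 7.21
driver s 27.79
[[14 11  6  6 27]
 [ 7 12  2  4  8]
 [10 19  3  2  3]] [[315.51851852 187.88888889]
 [306.5        187.5       ]
 [310.         193.33333333]]
handle pred [[246.43598189 224.65112128]] lid pred [[311.95213133 239.59714019]]
260
```

```bash
python3 - <<'E'
from h import *
for n,(x0,x1,y0,y1) in(("top",(320,380,215,250)),("side",(240,310,275,335))):
    for I in(cv2.imread(f"pics/{n}0.png")[:,:,::-1],robot.capture(n)):
        h=cv2.cvtColor(np.ascontiguousarray(I[y0:y1,x0:x1]),cv2.COLOR_RGB2HSV)
        m=(abs(h[...,0].astype(int)-60)<20)&(h[...,1]>120);v,u=np.nonzero(m);print(n,m.sum(),u.min()+x0,u.max()+x0,v.min()+y0,v.max()+y0)
B=robot.capture("side");r=B[220:232,225:265].min(2).astype(int);print(225+np.array([np.average(np.arange(40),weights=(q<70)+1e-9) for q in r]).round(1))
s=B[195:225,340:366].min(2); print((B[190:225,320:366].min(2)>190).sum(),(cv2.imread("pics/side0.png")[190:225,320:366].min(2)>190).sum())
E
```

```text
top 182 332 361 228 235
top 182 332 361 228 235
side 139 256 276 285 304
side 34 256 266 285 291
[244.5 245.4 247.  248.5 251.5 253.8 253.5 253.8 254.9 251.  246.  246. ]
82 112
```

```bash
python3 - <<'E'
from h import *
A0=cv2.imread("pics/top0.png")[:,:,::-1];A=robot.capture("top")
for I in(A0,A): print(I[152:172:2,352:394:2].min(2))
E
```

```text
[[138 132 105 112 112 107 109 128 168 180 173 173 141 185 186 188  81 180
   94  93  99]
 [108 110 107 108 118 161 173 169 132 149 179 120 169 185 184 188 116 128
  130  93 104]
 [114 108 114 164 184 180 169 152 164 185 185 183 155 185 185 187 101  80
  184  97 107]
 [131 170 179 177 133 178 182 120 180 175 184 186 144 149 168 173 105  73
  136 131 106]
 [159 165 186 111 182 185 184 184 152 186 186 177 181 174 149 151 168 121
   82 169 100]
 [184 185 186 100 185 185 184 185 151 132 139 171 186 184 143 186 185 189
  103 175 116]
 [185 184 186 158 153 185 185 168 185 186 135 168 181 144 161 184 184 187
  124  92 167]
 [184 184 185 187 165 151 172 160 177 140 164 185 185 185 148 186 186 186
   95  76 179]
 [184 185 184 184 186 171 147 183 185 149 171 184 182 186 157 126 140 131
  164 159 120]
 [184 185 185 184 186 124 179 185 184 185 141 186 186 173 165 159 182 155
  115  93  92]]
[[141 134 107 114 115 108 111 130 170 181 174 177 186 187 190  91  75 184
   94  96 101]
 [111 110 109 110 120 164 174 168 170 180 187 186 186 187 188 111  79 133
  133  94 105]
 [116 111 117 165 186 181 171 186 186 187 186 186 186 186 187 177  79  83
  187  98 109]
 [132 172 179 180 179 187 187 187 186 186 186 187 186 186 186 190 114  78
  138 134 108]
 [162 167 186 187 187 186 186 186 187 186 187 186 186 186 186 188 164  79
   87 172 102]
 [186 187 186 187 186 186 187 186 186 187 186 186 186 186 186 186 189  96
   77 179 118]
 [187 186 186 186 187 186 186 186 186 187 186 186 186 186 186 185 189 145
   80  96 169]
 [186 186 186 187 187 186 186 187 186 186 186 187 186 186 186 186 188 189
   87  79 181]
 [187 186 187 186 186 186 187 186 186 186 186 186 186 187 187 187 169 134
  167 162 123]
 [187 187 186 186 187 186 186 186 187 186 186 186 188 172 169 169 183 157
  118  94  93]]
```

Pan is empty, back at its original place (same outline); driver and tape unmoved.

```bash
python3 -c "
from bench import robot
print(robot.close_job())"
```

```text
the job is handed in; nothing more can be done
None
```

I slid the open jar under the spout, tipped the pan so it emptied through the funnel into the jar, lowered it gently to rest, and handed the job in at about 16 s. The camera showed the pan empty and the screwdriver and tape unmoved; I did not count all six balls in the jar or recheck the lidded jar at the end.

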